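# Change the contactor behind a screw-locked gate of unknown thread hand

## Robot

A 6-joint arm with a two-finger parallel gripper is mounted at the origin on a cart in front of the work surface, level with it; the furniture and walls round the work are solid. World frame = base frame: x ahead of the robot, y to its left, z up, the work surface at z = 0. Lengths are in m, angles in rad, forces in N, time in s.
With the tool pointing down it reaches from about 0.275 to 1 m from the base axis. Payload 8.4 kg.
Tool frame: the origin (TCP) lies at the very end of the fingers, on their centre line; the grasp point (between the pads) lies 19 mm behind it; z points along the fingers, y is the line along which they close (so a half turn about z gives the same grasp; the last joint's range is limited). The gripper opens to 85 mm and grips with 20 to 120 N. Pads are 22 mm wide; open, the fingers measure 114 mm over their backs; the gripper's body (76 mm by 85 mm) begins 54 mm behind the grasp point. The pads swing forward as they close: fully open they stand 13 mm farther back than shut.
Start: joints at [-1.33, 0.353, 1.633, -0, 1.155, -0.002], TCP at [0.15, -0.607, 0.196] pointing down, gripper open.
Joint ranges: [-2.63, 2.63], [-0.92, 2.1], [0.06, 2.66], [-1.3, 4.44], [0, 2.69], [-3.02, 3.02]. Speed limits (rad/s): [2.22, 2.22, 2.79, 3.14, 3.14, 3.14].

## Interface

Orientations are given as [roll, pitch, yaw] about the fixed x, y, z axes, in that order (R = Rz(yaw) Ry(pitch) Rx(roll)).
In Python, from bench import env gives the robot as it stands.
- The arm moves only by the shell command python3 -m handwheel 'ROWS' [OPENING] [FORCE]. ROWS is JSON, a list of rows, each an object of numbers: "tx", "ty", "tz": the shift along the tool's x, y, z in cm; "wx", "wy", "wz": the turn, a rotation vector about the tool's x, y, z in degrees. A call has 1 to 5 rows; each row shifts and turns the commanded pose from where the row before left it, along the tool's axes as they then stand; what a row does not reach is not made up. A row lasts 1/8 s, in which the tool goes at most 62.5 mm and 10.7 degrees, less where a joint would pass 70% of its speed; a pose out of reach is approached as far as the arm can. A call with a gripper value outside its range is refused whole. OPENING is the closure, from -1 (fully open) to 1 (shut), so that 0 is half open, set as the call begins (- or left out, the last holds). The fingers move at their own pace and stop on an object; FORCE is the grip in N (left out, the last holds). Time passes only in rows, so rows that do not move let the fingers close. It gives the time, the measured TCP pose, the force, the opening and the grip force at its end, in the units of the state.
- env.get_state(): the state, without advancing time (a new reading comes with each control period).
- env.capture(name): name is "side" or "top" or "wrist"; returns a dict with "image" (420x560x3 uint8, red, green, blue), "depth" (420x560 float32, m along the optical axis (not along the pixel's ray), 0 where there is no reading), "vertical_fov" (degrees; the focal length in pixels is half the picture's height over the tangent of half this angle, whatever the lens; pixels are square), "cx", "cy" (the principal point, pixels), "eye" and "rotation" of the camera in the world; the wrist camera has in their place "hand_eye" (4x4, takes a point from camera to tool coordinates, whose origin is the TCP and whose axes are the flange's). Camera axes: x right, y up, looking along -z (the intrinsics and any distortion apply to the point x, -y, -z); pixel columns grow to the right and rows downward; lengths in m; the calibration is good to about 2 mm. A picture is of the moment at which its call begins: read the wrist's pose just before it.
- env.finish_job(): hands the job in; it is judged then, once.
The state is a dict: "time_s": time; "qpos": joint angles; "joint_vel": joint speeds; "joint_efforts": joint torques, N m; "eef_pos": TCP position; "ee_rot": TCP orientation; "force": force on the tool from outside, world axes, zero at the start; "moment": the same for the moment, N m; "width": finger opening in m; "grasp_force": force on a finger pad.
Only numpy, scipy, OpenCV 4.12 (cv2) and the standard library are available. Lean on these libraries where they do the work, as an engineer would, in place of code of your own. Each camera call takes 0.05 s, during which the arm holds its last target. There are 200 camera calls.

## Task

Feel gently which way the lever on the clamp screw comes loose (the thread may be left- or right-handed) and turn it that way as far as it goes, so that the gate draws back out of the track. Push the finished contactor out of the track past the gate and leave it standing clear of the gate, turn the lever back until it is tight again, then push the next contactor along the track until it stands fully home against the shut gate. Keep both contactors upright and leave the other things on the bench alone.

Things in the scene. Friction and masses are not known exactly. Their poses are not given: they have to be found in the camera images.
- fixture: Track bolted to the bench, placed anew each run. Origin on the bench top, mid track; +y runs along the track from the flared mouth (right, seen from the robot) to the gate (left), +x across it, away from the robot. Two rails 20 high, 12 wide, 47 apart, from y = -65 to +65 (near) or +47 (far); the flared mouth reaches to y = -105 and is 80 wide there. The bench is the floor (mm).
- spindle (a point): Fixed point on the vertical lever axis at the lever's mid height: x = 75, y = 56, z = 56 mm in the fixture's frame. The lever stands on the grey screw head, a closed box 40 high at x = 39 to 129, y = 6 to 106 mm.
- lever_end (a point): Middle of the lever's round end knob, 76 mm from the spindle axis, 56 mm up. The lever is a dark steel bar 11 wide, 49 to 63 mm over the bench, with an 18 mm end knob (47 to 65 mm up) and a 26 mm hub; tight, it points along the fixture's +x. Nothing else stands at its height round it.
- lever (a joint): Lever angle: 0 tight, positive anticlockwise from above. It comes loose one way only, up to 1.25 rad; which way is drawn anew each run and cannot be seen. The other way it stops dead within 0.1 rad. It turns either way with about 3 N near its end and stays where left; 10 N without turning means a stop. More than 60 N damages it.
- gate (a joint): How far the gate is drawn back towards +x (m): 0 shut, about 0.034 at the end of the lever's travel, clear of the track. The gate is a steel bar, 8 thick (y = 52 to 60 in the fixture's frame), 3 to 24 mm over the bench; shut, it covers the far 31 mm of the 47 mm track. Only the lever drives it, slowly near 0: about 0.007 at 0.5 rad, 0.024 at 1 rad.
- station (a point): Where the origin of the contactor stands when it is fully home against the shut gate: on the bench, x = 0, y = 14 mm in the fixture's frame. Does not move. (Obstacle: a bench vise, 264 mm high, stands on the bench's front edge at the left, at x = 0.06 to 0.47, y > 0.34 m in the robot's frame.)
- part_done: The finished contactor: a white stepped block 76 long, 44 wide, 70 high (mm), 0.2 to 0.3 kg, standing in the track behind the gate, its length along the track. Origin at the centre of its underside, x along its length, z up.
- part_next: The next contactor, the same kind of block, standing on the bench in front of the flared mouth, about 180 mm before the fixture's origin and roughly in line with the track. Origin at the centre of its underside, x along its length, z up.
- tape: Roll of tape lying flat, 62 across, 19 high (mm), to be left alone. Origin at the centre of its underside.
- gauge: Spare pressure gauge lying on the bench, 89x63x31 mm, to be left alone. Origin at the centre of its underside.
- tee: Brass tee fitting lying on the bench, 37x52x20 mm, to be left alone. Origin at the centre of its underside.
Not all that is in view belongs to the job. Leave any yellow look-alike of the part_done alone.

How it is judged:
By the outcome, as a careful person would: the job done as asked, in the order asked, and still so for the second after the job is handed in, with the robot touching nothing.
It also fails if it takes over 67 s, if anything falls off the work surface, if the arm or the gripper's body presses on something with over 40 N, if the wrist force passes 120 N, or if a joint passes its speed limit or range.

## Working session

There is one attempt and no reset: what is moved stays moved. The work goes in short steps, Python scripts to look and compute and a shell command to move; the robot and the scene stay as the last step left them, time stands still between calls to the robot, and variables do not carry over. Pictures are saved under pics/ and viewed, at most 10 in all, crops included, and the job is handed in when it is done.

```bash
ls; mkdir -p pics; cat > h.py <<'E'
import numpy as np, cv2
from bench import env
def cap(n):
    c=env.capture(n); c['f']=c['image'].shape[0]/2/np.tan(np.radians(c['vertical_fov'])/2); return c
def pts(c):
    "world point per pixel from depth"
    d=c['depth']; v,u=np.mgrid[:d.shape[0],:d.shape[1]]
    p=np.stack([(u-c['cx'])/c['f']*d,-(v-c['cy'])/c['f']*d,-d],-1)
    return p@np.array(c['rotation']).T+np.array(c['eye'])
def save(c,n): cv2.imwrite('pics/'+n,c['image'][:,:,::-1])
E
python3 - <<'E'
from h import *
for n in('top','side'):
    c=cap(n); save(c,n+'0.png'); print(n,c.keys(),c['eye'],c['rotation'],c['f'],c['cx'],c['cy'])
s=env.get_state(); print(s)
E
```

```text
pics
top dict_keys(['image', 'depth', 'vertical_fov', 'cx', 'cy', 'eye', 'rotation', 'f']) [ 0.43594589 -0.08016883  1.05983863] [ 0.12477749 -0.01390124 -1.55042062] 449.8124558026705 276.06120307671347 217.2317041321332
side dict_keys(['image', 'depth', 'vertical_fov', 'cx', 'cy', 'eye', 'rotation', 'f']) [0.25247226 0.68973966 0.63714828] [ 0.96103445 -0.01232908 -2.75090499] 537.1685936351968 277.92943356576274 214.4759993577363
{'time_s': 0.1, 'qpos': array([-1.33042647e+00,  3.53596986e-01,  1.63403953e+00, -8.44991236e-07,
        1.15520957e+00, -2.34905457e-03]), 'joint_vel': array([-7.80272436e-04, -1.02624515e-03, -1.04019913e-03,  8.25136724e-04,
       -5.41872578e-04, -1.53120242e-05]), 'joint_efforts': array([-3.71647311e-04, -6.06354189e+01, -3.42820323e+01, -2.45481817e-05,
        3.91191454e-03, -1.58224572e-05]), 'eef_pos': array([ 0.15013427, -0.6062214 ,  0.19503414]), 'ee_rot': array([-3.14033923e+00, -2.17173672e-06,  2.42719256e-01]), 'force': array([-0.83167525, -0.17913174, -0.46187944]), 'moment': array([ 0.03140718, -0.02752625, -0.0202702 ]), 'grasp_force': 0.0, 'width': 0.08540096099853525}
```

View pics/top0.png

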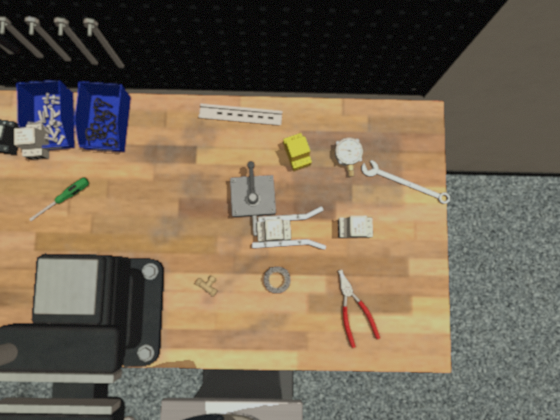

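View pics/side0.png

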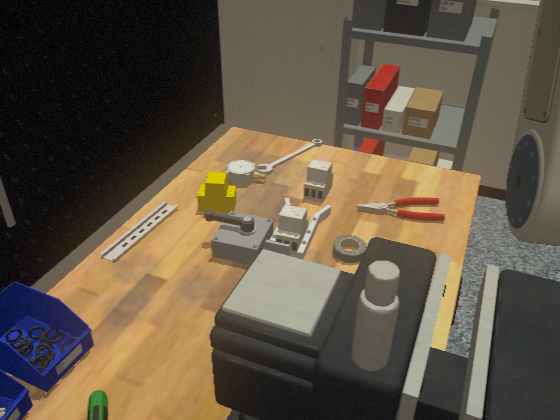

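The top view shows the lever hub at (253,197) with its knob at (251,166), the finished contactor at (274,230) and the next one at (355,227). The tape is at (277,280), the yellow decoy at (297,152) and the gauge at (349,150). The side view agrees. Next I measure positions from depth.

```bash
cat >> h.py <<'E'
from scipy.spatial.transform import Rotation as R
def world(c):
    c=dict(c); c['rotation']=R.from_euler('xyz',c['rotation']).as_matrix(); return pts(c)
def rect(P,m):
    q=P[m][:,:2].astype(np.float32); r=cv2.minAreaRect(q*1000); return np.round(r[0],1),np.round(r[1],1),round(r[2],1),len(q)
E
python3 - <<'E'
from h import *
c=cap('top'); P=world(c); Z=P[...,2]
hsv=cv2.cvtColor(c['image'],cv2.COLOR_RGB2HSV)
def box(u0,u1,v0,v1):
    m=np.zeros(Z.shape,bool); m[v0:v1,u0:u1]=1; return m
print('bench z',np.median(Z[300:350,230:320]))
b=box(225,285,155,225)
print('head',rect(P,b&(abs(Z-.040)<.005)&(P[...,0]>0)))
print('lever',rect(P,b&(Z>.052)&(Z<.068)&box(225,262,155,215)))
for n,b in(('done',box(255,296,210,248)),('next',box(330,380,208,245))):
    for z0,z1 in((.03,.08),(.06,.08)): print(n,rect(P,b&(Z>z0)&(Z<z1)),np.median(Z[b&(Z>z0)]))
r=box(250,330,200,255)&(abs(Z-.02)<.006); 
n,l,s,ce=cv2.connectedComponentsWithStats(r.astype(np.uint8))
for i in range(1,n):
    if s[i,4]>30: 
        m=l==i; print('rail',s[i],rect(P,m))
print(np.round(Z[226:236:3,258:292:2]*1000)); print(np.round(P[197,253],3),np.round(P[166,251],3))
for n,b in(('tape',box(260,295,264,298)),('gauge',box(330,368,134,180)),('tee',box(190,222,272,300)),('yel',box(278,318,130,172))): print(n,rect(P,b&(Z>.01)))
cv2.imwrite('pics/topz.png',cv2.resize(c['image'][130:300,200:400,::-1],(800,680))[:600])
E
```

```text
bench z 0.0005055077761373372
head (array([601.9, -47.4]), array([116.4, 117.1]), 5.0, 1475)
lever (array([640.4, -36.8]), array([96.1, 22.7]), 3.2, 266)
done (array([547.5, -85.1]), array([71.6, 79. ]), 5.0, 773) 0.04989411624627993
done (array([534.2, -87.7]), array([44.4, 39.9]), 3.9, 363) 0.07053480818699198
next (array([ 545.5, -275.1]), array([44.5, 75.4]), 1.9, 683) 0.06669895790354052
next (array([ 545.2, -274.5]), array([44.5, 39.3]), 0.5, 365) 0.07039291419157279
rail [259 207  65  15 281] (array([ 569.4, -127.7]), array([ 22.2, 152.6]), 10.6, 281)
rail [253 215   7  21  70] (array([547.4, -45.4]), array([47.3, 13.8]), 0.6, 70)
rail [253 239  74  11 383] (array([ 506.5, -124.2]), array([168.8,  22. ]), 89.6, 383)
[[37. 39. 39. 42. 69. 71. 69. 71. 73. 73. 69. 72. 71. 39. 41. 35. 40.]
 [42. 40. 44. 40. 70. 69. 70. 72. 69. 74. 72. 72. 73. 43. 38. 37. 38.]
 [41. 35. 39. 37. 73. 69. 69. 68. 72. 71. 70. 69. 71. 42. 36. 41. 40.]
 [39. 40. 41. 40. 67. 70. 70. 72. 73. 69. 74. 74. 71. 48. 39. 42. 40.]]
[ 0.606 -0.039  0.065] [ 0.676 -0.033  0.067]
tape (array([421.9, -97.1]), array([59.1, 59.7]), 1.2, 390)
gauge (array([ 583.8, -207.6]), array([ 99.5, 377.4]), 64.0, 684)
tee (array([408.6,   3.3]), array([ 47.5, 169.2]), 2.5, 233)
yel (array([ 599.2, -129. ]), array([ 69.9, 333.5]), 85.2, 735)
```

View pics/topz.png

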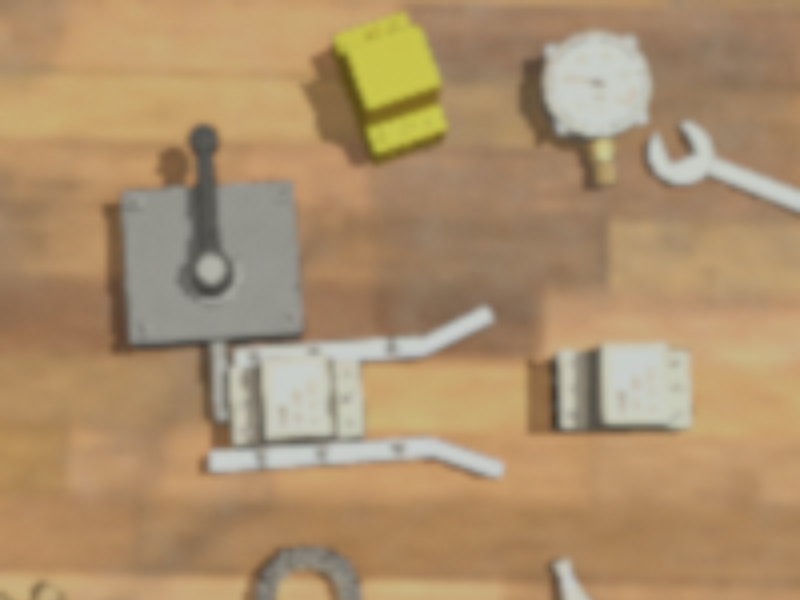

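```bash
python3 - <<'E'
from h import *
from scipy.ndimage import binary_erosion as er
Ps=[];
for i in range(4): c=cap('top'); Ps.append(world(c))
P=np.mean(Ps,0); Z=P[...,2]
# rays to plane
ey=np.array(c['eye']); D=P-ey
def plane(z): t=(z-ey[2])/D[...,2]; return ey+D*t[...,None]
hsv=cv2.cvtColor(c['image'],cv2.COLOR_RGB2HSV); u=np.arange(560)[None]; v=np.arange(420)[:,None]
sat=hsv[...,1]
# near rail straight part: columns 253..305
b=(u>=254)&(u<=303)&(v>=236)&(v<=252)&(sat<60)&(hsv[...,2]>140)&(abs(Z-.02)<.008)
Q=plane(.02)[b]; 
k=np.polyfit(Q[:,1],Q[:,0],1); print('near rail x=',k,len(Q),'yaw',np.degrees(np.arctan(-k[0])),Q[:,1].min(),Q[:,1].max())
# head top
b=(u>=226)&(u<=282)&(v>=172)&(v<=218)&(abs(Z-.04)<.006)&(sat<70)
m=cv2.morphologyEx(b.astype(np.uint8),cv2.MORPH_OPEN,np.ones((3,3)))
print('head',rect(plane(.04),m>0))
b=(Z>.055)&(Z<.075)&(u>=240)&(u<=262)&(v>=155)&(v<=210)
print('lever',rect(plane(.063),b)); Q=plane(.063)[b]
k2=np.polyfit(Q[:,0],Q[:,1],1); print('lever yaw',np.degrees(np.arctan(k2[0])),Q[:,0].min(),Q[:,0].max())
T=Q[Q[:,0]>Q[:,0].max()-.018]; print('knob',T.mean(0)); T=Q[Q[:,0]<Q[:,0].min()+.026]; print('hub',T.mean(0))
for n,b in(('done',(u>262)&(u<296)&(v>212)&(v<246)),('next',(u>330)&(u<380)&(v>208)&(v<245))):
    print(n,'top',rect(plane(.07),b&(Z>.06)),'all',rect(P,b&(Z>.034)))
E
```

```text
near rail x= [-0.08639591  0.49736167] 266 yaw 4.937859758289674 -0.15558313160300813 -0.04219265321135443
head (array([613.8, -37.4]), array([90. , 99.4]), 5.1, 1436)
lever (array([640.4, -36.8]), array([96.8, 22.7]), 3.2, 270)
lever yaw 5.261055796016842 0.5921895424293933 0.6885211223646177
knob [ 0.68007434 -0.03170388  0.063     ]
hub [ 0.60459937 -0.03875427  0.063     ]
done top (array([532.9, -95.7]), array([59.2, 62.9]), 20.8, 376) all (array([531.6, -94.6]), array([85.5, 63.8]), 1.4, 601)
next top (array([ 542.1, -266.8]), array([ 74.4, 101.5]), 5.7, 393) all (array([ 529. , -233.1]), array([ 75.5, 159.5]), 0.8, 693)
```

```bash
cat >> h.py <<'E'
O=np.array([.5351,-.1007,0]); A=np.radians(5.1); RF=R.from_euler('z',A).as_matrix()
def st(target=None):
    s=env.get_state(); l=RF.T@(s['eef_pos']-O)*1000; y=np.degrees(s['ee_rot'][2])-5.1
    print('t %.2f local mm'%s['time_s'],l.round(1),'relyaw %.1f'%y,'F local',(RF.T@s['force']).round(1),'w %.3f g %.1f'%(s['width'],s['grasp_force']),'rp',s['ee_rot'][:2].round(3))
    if target is not None:
        t=R.from_euler('xyz',s['ee_rot']).as_matrix().T@RF@(np.array(target)-l); print(' tool shift cm',(t/10).round(2))
def lev(): pass
E
python3 -m handwheel '[{"wz":8.8},{"tx":3.8,"ty":-3.5},{"tx":3.8,"ty":-3.5},{"tx":3.8,"ty":-3.5},{"tx":3.8,"ty":-3.5}]' 0.3
python3 -m handwheel '[{"tx":3.8,"ty":-3.5},{"tx":3.8,"ty":-3.5},{"tx":3.8,"ty":-3.5},{"tx":3.8,"ty":-3.5},{"tx":3.8,"ty":-3.5}]'
python3 -m handwheel '[{"tx":3.8,"ty":-3.5},{"tx":3.8,"ty":-3.5},{"tx":3.8,"ty":-3.5},{"tx":3.8,"ty":-3.5},{"tx":3.8,"ty":-3.5}]'
python3 -m handwheel '[{}]'
python3 -c "
from h import *
st([151,56,100])"
```

```text
t 0.35 local mm [-428.3 -469.7  195.5] relyaw 8.8 F local [ 0.5 -0.6  0.9] w 0.085 g 0.0 rp [-3.141 -0.   ]
 tool shift cm [ 65.3  -43.07   9.57]schema error: expected keys tx, ty, tz, wx, wy, wz
schema error: expected keys tx, ty, tz, wx, wy, wz
schema error: expected keys tx, ty, tz, wx, wy, wz
schema error: expected keys tx, ty, tz, wx, wy, wz
```

All six keys are needed in every row.

```bash
python3 -m handwheel '[{"tx":0,"ty":0,"tz":0,"wx":0,"wy":0,"wz":8.8},{"tx":3.8,"ty":-3.5,"tz":0,"wx":0,"wy":0,"wz":0},{"tx":3.8,"ty":-3.5,"tz":0,"wx":0,"wy":0,"wz":0},{"tx":3.8,"ty":-3.5,"tz":0,"wx":0,"wy":0,"wz":0},{"tx":3.8,"ty":-3.5,"tz":0,"wx":0,"wy":0,"wz":0}]' 0.3 &&
python3 -m handwheel '[{"tx":3.8,"ty":-3.5,"tz":0,"wx":0,"wy":0,"wz":0},{"tx":3.8,"ty":-3.5,"tz":0,"wx":0,"wy":0,"wz":0},{"tx":3.8,"ty":-3.5,"tz":0,"wx":0,"wy":0,"wz":0},{"tx":3.8,"ty":-3.5,"tz":0,"wx":0,"wy":0,"wz":0},{"tx":3.8,"ty":-3.5,"tz":0,"wx":0,"wy":0,"wz":0}]' &&
python3 -m handwheel '[{"tx":3.8,"ty":-3.5,"tz":0,"wx":0,"wy":0,"wz":0},{"tx":3.8,"ty":-3.5,"tz":0,"wx":0,"wy":0,"wz":0},{"tx":3.8,"ty":-3.5,"tz":0,"wx":0,"wy":0,"wz":0},{"tx":3.8,"ty":-3.5,"tz":0,"wx":0,"wy":0,"wz":0},{"tx":0,"ty":0,"tz":0,"wx":0,"wy":0,"wz":0}]'
python3 -c "
from h import *
st([151,56,100])"
```

```text
time_s: 0.98
eef_pos: [0.2901, -0.4525, 0.1958]
ee_rot: [3.141, -0.0, 0.089]
force: [0.9, -0.2, 0.9]
width: 0.03
grasp_force: 0.0
time_s: 1.6
eef_pos: [0.4639, -0.2611, 0.1959]
ee_rot: [3.141, -0.0, 0.089]
force: [0.8, 0.3, -0.4]
width: 0.0298
grasp_force: 0.0
time_s: 2.22
eef_pos: [0.6037, -0.1069, 0.1955]
ee_rot: [-3.141, -0.001, 0.093]
force: [-0.4, 0.2, -0.6]
width: 0.0296
grasp_force: 0.0
t 2.23 local mm [ 67.8 -12.2 195.5] relyaw 0.2 F local [-0.3  0.2 -0.6] w 0.030 g 0.0 rp [-3.141e+00 -1.000e-03]
 tool shift cm [ 8.34 -6.79  9.56]
```

```bash
python3 -m handwheel '[{"tx":4.2,"ty":-3.4,"tz":0,"wx":0,"wy":0,"wz":0},{"tx":4.1,"ty":-3.4,"tz":0,"wx":0,"wy":0,"wz":0},{"tx":0,"ty":0,"tz":5,"wx":0,"wy":0,"wz":0},{"tx":0,"ty":0,"tz":4.5,"wx":0,"wy":0,"wz":0},{"tx":0,"ty":0,"tz":0,"wx":0,"wy":0,"wz":0}]'
python3 - <<'E'
from h import *
st([151,56,44])
c=cap('wrist'); save(c,'wrist1.png')
E
```

```text
time_s: 2.85
eef_pos: [0.6749, -0.0349, 0.0971]
ee_rot: [-3.141, 0.008, 0.089]
force: [0.3, -0.1, -0.1]
width: 0.0298
grasp_force: 0.0
t 2.85 local mm [145.1  53.1  97.1] relyaw -0.0 F local [ 0.3 -0.1 -0.1] w 0.030 g 0.0 rp [-3.141  0.008]
 tool shift cm [ 0.63 -0.29  5.3 ]
```

View pics/wrist1.png

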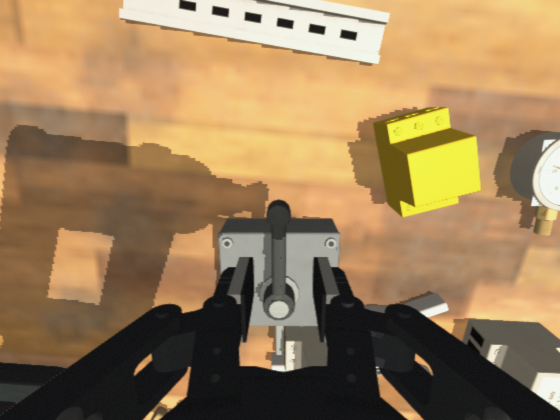

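The wrist view shows the knob at (280,208), centred between the fingers at u≈245 and 325, so the straddle is aligned. I'll go down and feel gently.

```bash
python3 -m handwheel '[{"tx":0.5,"ty":-0.3,"tz":0,"wx":0,"wy":0,"wz":0},{"tx":0,"ty":0,"tz":2.7,"wx":0,"wy":0,"wz":0},{"tx":0,"ty":0,"tz":2.6,"wx":0,"wy":0,"wz":0},{"tx":0,"ty":0,"tz":0,"wx":0,"wy":0,"wz":0}]'
python3 -c "
from h import *
st([151,56,44])"
python3 -m handwheel '[{"tx":0,"ty":-0.4,"tz":0,"wx":0,"wy":0,"wz":0},{"tx":0,"ty":-0.4,"tz":0,"wx":0,"wy":0,"wz":0},{"tx":0,"ty":0,"tz":0,"wx":0,"wy":0,"wz":0}]'
python3 -c "
from h import *
st()"
```

```text
time_s: 3.4
eef_pos: [0.6831, -0.031, 0.048]
ee_rot: [-3.142, 0.0, 0.089]
force: [-0.0, 0.2, 0.4]
width: 0.03
grasp_force: 0.0
t 3.40 local mm [153.6  56.3  48. ] relyaw 0.0 F local [0.  0.2 0.4] w 0.030 g 0.0 rp [-3.142  0.   ]
 tool shift cm [-0.26  0.03  0.4 ]
time_s: 3.78
eef_pos: [0.683, -0.0225, 0.0488]
ee_rot: [3.141, -0.002, 0.09]
force: [-0.1, -0.5, 0.2]
width: 0.0296
grasp_force: 0.0
t 3.77 local mm [154.3  64.8  48.8] relyaw 0.0 F local [-0.2 -0.4  0.2] w 0.030 g 0.0 rp [ 3.141e+00 -2.000e-03]
```

```bash
python3 -m handwheel '[{"tx":-0.2,"ty":0,"tz":0.4,"wx":0,"wy":0,"wz":0},{"tx":0,"ty":-0.2,"tz":0,"wx":0,"wy":0,"wz":0},{"tx":0,"ty":0,"tz":0,"wx":0,"wy":0,"wz":0}]'
python3 -m handwheel '[{"tx":0,"ty":-0.2,"tz":0,"wx":0,"wy":0,"wz":0},{"tx":0,"ty":0,"tz":0,"wx":0,"wy":0,"wz":0}]'
python3 -m handwheel '[{"tx":0,"ty":-0.2,"tz":0,"wx":0,"wy":0,"wz":0},{"tx":0,"ty":0,"tz":0,"wx":0,"wy":0,"wz":0}]'
python3 -c "
from h import *
st()"
```

```text
time_s: 4.15
eef_pos: [0.6801, -0.021, 0.0435]
ee_rot: [-3.142, 0.0, 0.089]
force: [0.3, 0.2, -0.5]
width: 0.0297
grasp_force: 0.0
time_s: 4.4
eef_pos: [0.6801, -0.019, 0.0437]
ee_rot: [-3.142, -0.0, 0.089]
force: [0.2, -0.3, -0.8]
width: 0.0301
grasp_force: 0.0
time_s: 4.65
eef_pos: [0.6799, -0.017, 0.0437]
ee_rot: [-3.142, -0.0, 0.089]
force: [-0.0, -0.0, 0.8]
width: 0.0297
grasp_force: 0.0
t 4.65 local mm [151.6  70.5  43.7] relyaw 0.0 F local [-0.  -0.   0.8] w 0.030 g 0.0 rp [-3.142 -0.   ]
```

```bash
python3 -m handwheel '[{"tx":0,"ty":-0.2,"tz":0,"wx":0,"wy":0,"wz":0},{"tx":0,"ty":-0.2,"tz":0,"wx":0,"wy":0,"wz":0}]'
python3 - <<'E'
from h import *
st()
c=cap('wrist'); cv2.imwrite('pics/wrist2.png',c['image'][150:400,130:430,::-1].repeat(2,0).repeat(2,1))
E
```

```text
time_s: 4.9
eef_pos: [0.6795, -0.0131, 0.0437]
ee_rot: [-3.142, 0.0, 0.089]
force: [-0.1, 0.2, 0.7]
width: 0.0298
grasp_force: 0.0
t 4.90 local mm [151.6  74.5  43.7] relyaw 0.0 F local [-0.1  0.2  0.7] w 0.030 g 0.0 rp [-3.142  0.   ]
```

View pics/wrist2.png

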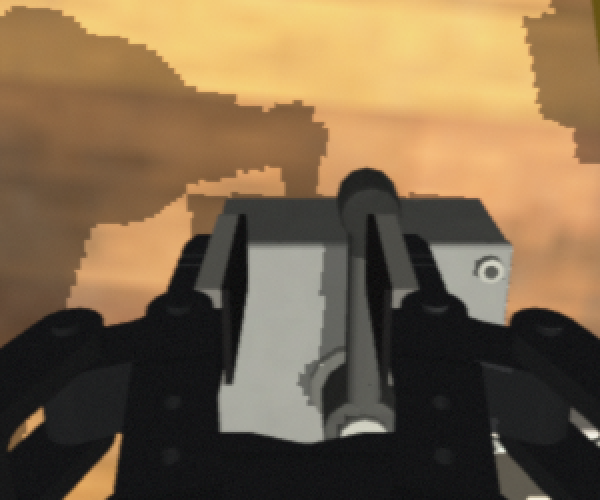

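The knob is at crop (370,205), beside the right finger pad at u≈370-410. It's unclear whether they are in contact, so I'll measure the knob and pads by depth.

```bash
cat >> h.py <<'E'
def wl():
    "wrist depth points in fixture frame, mm"
    s=env.get_state(); c=cap('wrist'); d=c['depth']; v,u=np.mgrid[:420,:560]
    p=np.stack([(u-c['cx'])/c['f']*d,-(v-c['cy'])/c['f']*d,-d],-1)
    H=np.array(c['hand_eye']); p=p@H[:3,:3].T+H[:3,3]
    p=p@R.from_euler('xyz',s['ee_rot']).as_matrix().T+s['eef_pos']
    p=(p-O)@RF*1000; p[d<=0]=np.nan; return c,p
E
python3 - <<'E'
from h import *
c,p=wl()
print(np.array(c['hand_eye']).round(3), c['cx'],c['cy'],c['f'])
for v in range(235,370,15):
    print(v,[tuple(p[v,u].round().astype(int)) if p[v,u,0]==p[v,u,0] else None for u in range(285,345,5)])
E
```

```text
[[ 0.001  0.954  0.298  0.076]
 [ 1.    -0.    -0.     0.   ]
 [-0.     0.298 -0.954 -0.178]
 [ 0.     0.     0.     1.   ]] 282.9172756004731 213.43340322377335 311.3005859866358
235 [(np.int64(141), np.int64(73), np.int64(1)), (np.int64(141), np.int64(69), np.int64(-2)), (np.int64(141), np.int64(65), np.int64(-1)), (np.int64(141), np.int64(62), np.int64(0)), (np.int64(142), np.int64(58), np.int64(1)), (np.int64(161), np.int64(59), np.int64(51)), (np.int64(161), np.int64(56), np.int64(52)), (np.int64(160), np.int64(53), np.int64(49)), (np.int64(141), np.int64(42), np.int64(-1)), (np.int64(141), np.int64(39), np.int64(0)), (np.int64(141), np.int64(35), np.int64(0)), (np.int64(141), np.int64(31), np.int64(0))]
250 [(np.int64(129), np.int64(73), np.int64(1)), (np.int64(130), np.int64(69), np.int64(2)), (np.int64(130), np.int64(65), np.int64(3)), (np.int64(156), np.int64(65), np.int64(61)), (np.int64(157), np.int64(62), np.int64(64)), (np.int64(158), np.int64(60), np.int64(66)), (np.int64(158), np.int64(57), np.int64(65)), (np.int64(157), np.int64(54), np.int64(64)), (np.int64(157), np.
[... 3278 characters left out ...]
64(58), np.int64(116)), (np.int64(169), np.int64(62), np.int64(150)), (np.int64(169), np.int64(60), np.int64(150)), (np.int64(168), np.int64(59), np.int64(149))]
355 [(np.int64(65), np.int64(73), np.int64(40)), (np.int64(68), np.int64(70), np.int64(43)), (np.int64(84), np.int64(67), np.int64(61)), (np.int64(86), np.int64(64), np.int64(63)), (np.int64(86), np.int64(61), np.int64(63)), (np.int64(86), np.int64(58), np.int64(63)), (np.int64(86), np.int64(55), np.int64(63)), (np.int64(85), np.int64(51), np.int64(62)), (np.int64(85), np.int64(48), np.int64(62)), (np.int64(168), np.int64(62), np.int64(155)), (np.int64(168), np.int64(61), np.int64(155)), (np.int64(169), np.int64(60), np.int64(156))]
```

```bash
python3 - <<'E'
from h import *
c,p=wl()
L=(p[...,1]>85)&(p[...,1]<115)&(p[...,2]>50)&(p[...,0]>120)
Q=p[L]; i=np.argsort(Q[:,2])[:400:25]; print(Q[i].round())
v,u=np.nonzero(L); print(u.min(),u.max(),v.min(),v.max())
E
```

```text
[[153.  90.  79.]
 [162.  94.  83.]
 [162.  91.  84.]
 [162.  93.  86.]
 [158. 101.  86.]
 [162.  93.  87.]
 [147.  90.  88.]
 [162.  93.  89.]
 [158. 101.  89.]
 [158. 103.  90.]
 [162.  94.  91.]
 [163.  92.  92.]
 [158.  98.  92.]
 [162.  96.  93.]
 [159. 101.  93.]
 [142.  90.  94.]]
146 253 257 419
```

The depth shows the fingertips at z≈82 mm while the reported TCP z is 44 mm, so the fingers passed over the lever without touching it. I'll recentre, go down in steps, and check by depth and force.

```bash
cat >> h.py <<'E'
def tip():
    "lowest points seen of the left and right fingers, relative to the TCP (tool axes)"
    s=env.get_state(); c,p=wl(); w=p/1000@RF.T+O
    t=(w-s['eef_pos'])@R.from_euler('xyz',s['ee_rot']).as_matrix()*1000
    for sg in(-1,1):
        a=t[...,1]*sg; h=s['width']*500
        q=t[(a>h-3)&(a<h+12)&(t[...,0]>5)&(t[...,0]<14)&(t[...,2]<5)&(t[...,2]>-70)]
        print('finger',sg,np.percentile(q[:,2],[50,95,99]).round(1) if len(q) else None,len(q))
E
python3 -m handwheel '[{"tx":0,"ty":0.9,"tz":0,"wx":0,"wy":0,"wz":0},{"tx":0,"ty":0.9,"tz":0,"wx":0,"wy":0,"wz":0},{"tx":0,"ty":0,"tz":1,"wx":0,"wy":0,"wz":0},{"tx":0,"ty":0,"tz":1,"wx":0,"wy":0,"wz":0},{"tx":0,"ty":0,"tz":0,"wx":0,"wy":0,"wz":0}]'
python3 -c "
from h import *
st([151,56,8]);tip()"
```

```text
time_s: 5.68
eef_pos: [0.68, -0.0309, 0.0221]
ee_rot: [-3.141, 0.002, 0.089]
force: [-0.7, 0.1, 0.5]
width: 0.0302
grasp_force: 0.0
t 5.67 local mm [150.5  56.6  22.1] relyaw 0.0 F local [-0.6  0.2  0.5] w 0.030 g 0.0 rp [-3.141e+00  2.000e-03]
 tool shift cm [0.05 0.06 1.41]
finger -1 [-56.5 -42.2 -39.3] 865
finger 1 [-56.7 -42.  -39.6] 881
```

```bash
python3 -m handwheel '[{"tx":0,"ty":0,"tz":0.8,"wx":0,"wy":0,"wz":0},{"tx":0,"ty":0,"tz":0.7,"wx":0,"wy":0,"wz":0},{"tx":0,"ty":0,"tz":0,"wx":0,"wy":0,"wz":0}]'
python3 -m handwheel '[{"tx":0,"ty":-0.4,"tz":0,"wx":0,"wy":0,"wz":0},{"tx":0,"ty":-0.3,"tz":0,"wx":0,"wy":0,"wz":0}]'
python3 -m handwheel '[{"tx":0,"ty":-0.2,"tz":0,"wx":0,"wy":0,"wz":0},{"tx":0,"ty":0,"tz":0,"wx":0,"wy":0,"wz":0}]'
python3 -c "
from h import *
st([151,56,8]);tip()"
```

```text
time_s: 6.1
eef_pos: [0.6804, -0.031, 0.0078]
ee_rot: [-3.141, 0.001, 0.089]
force: [-0.5, 0.3, 0.2]
width: 0.0299
grasp_force: 0.0
time_s: 6.35
eef_pos: [0.6807, -0.024, 0.0089]
ee_rot: [3.141, -0.001, 0.089]
force: [1.4, -2.7, -1.5]
width: 0.0297
grasp_force: 1.2
time_s: 6.6
eef_pos: [0.6806, -0.022, 0.0089]
ee_rot: [3.142, -0.001, 0.089]
force: [0.2, -1.1, 1.0]
width: 0.0303
grasp_force: 0.3
t 6.60 local mm [151.9  65.5   8.9] relyaw 0.0 F local [ 0.1 -1.1  1. ] w 0.030 g 0.3 rp [ 3.142e+00 -1.000e-03]
 tool shift cm [-0.09  0.95  0.09]
finger -1 [-56.7 -41.9 -39.3] 877
finger 1 [-56.  -42.2 -39.6] 934
```

Now there is contact. I'll keep pushing to +y in 2 mm steps.

```bash
for i in 1; do python3 -m handwheel '[{"tx":0,"ty":-0.2,"tz":0,"wx":0,"wy":0,"wz":0},{"tx":0,"ty":0,"tz":0,"wx":0,"wy":0,"wz":0}]' | grep -E 'eef|for'; done
python3 -m handwheel '[{"tx":0,"ty":-0.2,"tz":0,"wx":0,"wy":0,"wz":0},{"tx":0,"ty":0,"tz":0,"wx":0,"wy":0,"wz":0}]'| grep -E 'eef|for'
python3 -m handwheel '[{"tx":0,"ty":-0.2,"tz":0,"wx":0,"wy":0,"wz":0},{"tx":0,"ty":0,"tz":0,"wx":0,"wy":0,"wz":0}]'| grep -E 'eef|for'
```

```text
eef_pos: [0.6804, -0.0201, 0.0089]
force: [1.2, -1.4, -0.4]
grasp_force: 0.7
eef_pos: [0.6801, -0.018, 0.0088]
force: [2.0, -1.2, 0.3]
grasp_force: 0.8
eef_pos: [0.6797, -0.0159, 0.0087]
force: [0.6, -1.4, 0.6]
grasp_force: 0.7
```

It is already past 0.1 rad at only 1-2 N, so anticlockwise is the loosening direction. I'll swing along the arc, turning the tool with the lever.

```bash
python3 -m handwheel '[{"tx":-0.2,"ty":-0.1,"tz":0,"wx":0,"wy":0,"wz":-10},{"tx":-0.12,"ty":-1.32,"tz":0,"wx":0,"wy":0,"wz":-10},{"tx":-0.12,"ty":-1.32,"tz":0,"wx":0,"wy":0,"wz":-10},{"tx":0,"ty":0,"tz":0,"wx":0,"wy":0,"wz":0}]'
python3 - <<'E'
from h import *
st()
l=RF.T@(env.get_state()['eef_pos']-O)*1000-[75,56,0]; print(np.hypot(l[0],l[1]),np.degrees(np.arctan2(l[1],l[0])))
E
```

```text
time_s: 7.9
eef_pos: [0.6655, 0.0093, 0.0084]
ee_rot: [-3.14, 0.001, 0.612]
force: [0.4, 0.0, 0.3]
width: 0.0298
grasp_force: 0.0
t 7.90 local mm [139.6  98.    8.4] relyaw 30.0 F local [ 0.4 -0.   0.3] w 0.030 g 0.0 rp [-3.14e+00  1.00e-03]
77.09158377991935 33.00612835453027
```

```bash
python3 -m handwheel '[{"tx":-0.15,"ty":-1.32,"tz":0,"wx":0,"wy":0,"wz":-10},{"tx":-0.12,"ty":-1.32,"tz":0,"wx":0,"wy":0,"wz":-10},{"tx":-0.12,"ty":-1.32,"tz":0,"wx":0,"wy":0,"wz":-10},{"tx":0,"ty":0,"tz":0,"wx":0,"wy":0,"wz":0}]'
cat >> h.py <<'E'
def arc():
    st(); l=RF.T@(env.get_state()['eef_pos']-O)*1000-[75,56,0]; print('radius, tool angle',np.hypot(l[0],l[1]),np.degrees(np.arctan2(l[1],l[0])))
    c,p=wl(); q=p-[75,56,0]; r=np.hypot(q[...,0],q[...,1]); m=(abs(p[...,2]-59)<7)&(r>25)&(r<88)
    print('lever angle',np.degrees(np.median(np.arctan2(q[m][:,1],q[m][:,0]))),m.sum())
E
python3 -c "
from h import *
arc()"
```

```text
time_s: 8.4
eef_pos: [0.6353, 0.0337, 0.0086]
ee_rot: [-3.141, 0.0, 1.132]
force: [0.6, 0.5, 0.8]
width: 0.0298
grasp_force: 0.0
t 8.40 local mm [111.8 124.9   8.6] relyaw 59.8 F local [0.6 0.5 0.8] w 0.030 g 0.0 rp [-3.141  0.   ]
radius, tool angle 78.11735904922749 61.92072706613311
lever angle 58.25169482138684 3142
```

```bash
python3 -m handwheel '[{"tx":-0.2,"ty":-1.32,"tz":0,"wx":0,"wy":0,"wz":-10},{"tx":0,"ty":-0.2,"tz":0,"wx":0,"wy":0,"wz":0},{"tx":0,"ty":0,"tz":0,"wx":0,"wy":0,"wz":0}]'
python3 -m handwheel '[{"tx":0,"ty":-0.2,"tz":0,"wx":0,"wy":0,"wz":0},{"tx":0,"ty":0,"tz":0,"wx":0,"wy":0,"wz":0}]'
python3 -m handwheel '[{"tx":0,"ty":-0.2,"tz":0,"wx":0,"wy":0,"wz":0},{"tx":0,"ty":0,"tz":0,"wx":0,"wy":0,"wz":0}]'
python3 -c "
from h import *
arc()"
```

```text
time_s: 8.82
eef_pos: [0.6216, 0.0377, 0.0088]
ee_rot: [3.141, -0.0, 1.305]
force: [1.8, 0.4, 0.4]
width: 0.0299
grasp_force: 0.5
time_s: 9.07
eef_pos: [0.6196, 0.0383, 0.0088]
ee_rot: [3.141, -0.0, 1.309]
force: [2.7, -0.2, 0.4]
width: 0.0299
grasp_force: 1.2
time_s: 9.32
eef_pos: [0.6185, 0.0387, 0.0089]
ee_rot: [3.139, -0.001, 1.31]
force: [6.6, -0.0, -2.7]
width: 0.0297
grasp_force: 3.1
t 9.32 local mm [ 95.5 131.4   8.9] relyaw 70.0 F local [ 6.5 -0.6 -2.7] w 0.030 g 3.1 rp [ 3.139e+00 -1.000e-03]
radius, tool angle 78.13689377426329 74.82071601500066
lever angle 70.22775056476422 3120
```

```bash
python3 -m handwheel '[{"tx":0,"ty":-0.1,"tz":0,"wx":0,"wy":0,"wz":0},{"tx":0,"ty":0,"tz":0,"wx":0,"wy":0,"wz":0}]'
python3 -m handwheel '[{"tx":0,"ty":-0.1,"tz":0,"wx":0,"wy":0,"wz":0},{"tx":0,"ty":0,"tz":0,"wx":0,"wy":0,"wz":0}]'
python3 -c "
from h import *
arc()"
```

```text
time_s: 9.62
eef_pos: [0.6185, 0.0387, 0.0089]
ee_rot: [3.138, -0.001, 1.311]
force: [9.2, -2.3, -5.6]
width: 0.0302
grasp_force: 4.7
time_s: 9.88
eef_pos: [0.6184, 0.0388, 0.009]
ee_rot: [3.136, -0.001, 1.311]
force: [12.6, -3.2, -8.2]
width: 0.0301
grasp_force: 6.4
t 9.88 local mm [ 95.4 131.5   9. ] relyaw 70.0 F local [12.3 -4.3 -8.2] w 0.030 g 6.4 rp [ 3.136e+00 -1.000e-03]
radius, tool angle 78.20914549140194 74.89848094824578
lever angle 70.24211694129036 3119
```

The lever is at its stop: 12 N with no movement at 70°. I'll back off, lift, close the fingers, and measure the closed finger shape before pushing.

```bash
python3 -m handwheel '[{"tx":0,"ty":1.0,"tz":0,"wx":0,"wy":0,"wz":0},{"tx":0,"ty":0,"tz":-4,"wx":0,"wy":0,"wz":0},{"tx":0,"ty":0,"tz":-5,"wx":0,"wy":0,"wz":0},{"tx":0,"ty":0,"tz":0,"wx":0,"wy":0,"wz":-10}]'
python3 -m handwheel '[{"tx":0,"ty":0,"tz":0,"wx":0,"wy":0,"wz":-10},{"tx":0,"ty":0,"tz":0,"wx":0,"wy":0,"wz":0}]' 1
python3 - <<'E'
from h import *
s=env.get_state(); print(s['qpos'].round(2)); st([0,-45,70])
c,p=wl(); w=p/1000@RF.T+O
t=(w-s['eef_pos'])@R.from_euler('xyz',s['ee_rot']).as_matrix()*1000
for z in range(-130,-20,6):
    q=t[(abs(t[...,2]-z)<3)&(abs(t[...,1])<75)&(t[...,0]<60)]
    if len(q): print(z,len(q),'x',np.percentile(q[:,0],[2,50,98]).round(),'y',np.percentile(q[:,1],[2,98]).round())
c=cap('top'); P=(world(c)-O)@RF*1000
m=(abs(P[...,2]-13)<18)&(abs(P[...,1]-56)<3)&(P[...,0]>-22)&(P[...,0]<36)
q=P[m]; i=np.argsort(q[:,0]); print(q[i][::3].round())
E
```

```text
time_s: 10.42
eef_pos: [0.6271, 0.0368, 0.1027]
ee_rot: [3.137, -0.001, 1.488]
force: [-1.0, 1.2, -0.7]
width: 0.0299
grasp_force: 0.0
time_s: 10.68
eef_pos: [0.6243, 0.0366, 0.0985]
ee_rot: [-3.14, -0.0, 1.658]
force: [-0.5, 0.4, -0.8]
width: -0.0002
grasp_force: 0.0
[ 0.06  0.46  1.71 -0.    0.97 -0.03]
t 10.68 local mm [101.  128.8  98.5] relyaw 89.9 F local [-0.4  0.5 -0.8] w -0.000 g 0.0 rp [-3.14 -0.  ]
 tool shift cm [-17.4  -10.07   2.87]
-130 2198 x [17. 19. 21.] y [-18.  18.]
-124 7081 x [ 8. 12. 18.] y [-60.  59.]
-118 7588 x [ 4. 12. 18.] y [-57.  57.]
-112 7006 x [-5. 11. 18.] y [-53.  52.]
-106 5712 x [-7. 12. 17.] y [-48.  48.]
-100 3217 x [-8. 12. 17.] y [-44.  43.]
-94 4403 x [-8.  7. 13.] y [-38.  38.]
-88 3099 x [-8. 12. 14.] y [-35.  35.]
-82 1842 x [-8. 12. 14.] y [-30.  29.]
-76 492 x [-9. 11. 13.] y [-20.  19.]
-70 595 x [-10.  10.  11.] y [-6.  6.]
-64 450 x [ 6. 10. 11.] y [-13.  13.]
-58 435 x [ 6.  7. 11.] y [-13.  13.]
-52 362 x [ 6. 10. 11.] y [-13.  13.]
-46 326 x [ 6. 10. 11.] y [-13.  12.]
-40 107 x [ 6. 11. 11.] y [-12.  10.]
[[-21.  54.  -1.]
 [-19.  54.  -1.]
 [-16.  54.  -1.]
 [-14.  54.   1.]
 [-12.  56.   1.]
 [ -9.  54.   1.]
 [ -7.  53.   2.]
 [ -5.  53.   0.]
 [ -2.  53.   3.]
 [  0.  58.   4.]
 [  3.  58.  -1.]
 [  7.  55.   2.]
 [ 10.  55.  -3.]
 [ 14.  57.   5.]
 [ 17.  59.   3.]
 [ 19.  59.   3.]
 [ 22.  59.   3.]
 [ 24.  56.   2.]
 [ 27.  56.   0.]
 [ 28.  53.   8.]
 [ 29.  57.  22.]
 [ 33.  55.  22.]
 [ 35.  55.  24.]]
```

The gate edge is at x≈27 mm, so it is clear of the track. The whole gripper sits 39 mm behind the reported TCP, so I'll allow for that offset. Next I go behind the finished contactor, with the fingers inside the track.

```bash
python3 -m handwheel '[{"tx":-4.6,"ty":-2.52,"tz":0,"wx":0,"wy":0,"wz":0},{"tx":-4.6,"ty":-2.52,"tz":0,"wx":0,"wy":0,"wz":0},{"tx":-4.6,"ty":-2.52,"tz":0,"wx":0,"wy":0,"wz":0},{"tx":-4.6,"ty":-2.52,"tz":0,"wx":0,"wy":0,"wz":0},{"tx":0,"ty":0,"tz":0,"wx":0,"wy":0,"wz":0}]'
python3 -m handwheel '[{"tx":0,"ty":0,"tz":3,"wx":0,"wy":0,"wz":0},{"tx":0,"ty":0,"tz":0,"wx":0,"wy":0,"wz":0}]'
python3 -c "
from h import *
st([0,-58,-20])"
```

```text
time_s: 11.4
eef_pos: [0.5392, -0.1582, 0.0985]
ee_rot: [-3.14, 0.0, 1.653]
force: [0.3, 0.2, 0.6]
width: 0.0003
grasp_force: 0.0
time_s: 11.65
eef_pos: [0.5394, -0.1545, 0.0669]
ee_rot: [-3.138, -0.002, 1.658]
force: [-1.7, -0.2, -0.6]
width: -0.0002
grasp_force: 0.0
t 11.65 local mm [ -0.5 -54.   66.9] relyaw 89.9 F local [-1.7 -0.1 -0.6] w -0.000 g 0.0 rp [-3.138e+00 -2.000e-03]
 tool shift cm [-0.42  0.09  8.69]
```

```bash
python3 -m handwheel '[{"tx":-0.4,"ty":0,"tz":3,"wx":0,"wy":0,"wz":0},{"tx":0,"ty":0,"tz":3,"wx":0,"wy":0,"wz":0},{"tx":0,"ty":0,"tz":2.5,"wx":0,"wy":0,"wz":0},{"tx":0,"ty":0,"tz":0,"wx":0,"wy":0,"wz":0}]'
python3 -c "
from h import *
st([0,-36,-20]);tip()"
```

```text
time_s: 12.15
eef_pos: [0.5405, -0.1586, -0.0171]
ee_rot: [-3.139, -0.001, 1.66]
force: [-0.4, -0.0, 0.0]
width: 0.0
grasp_force: 0.0
t 12.15 local mm [  0.3 -58.1 -17.1] relyaw 90.0 F local [-0.4 -0.   0. ] w 0.000 g 0.0 rp [-3.139e+00 -1.000e-03]
 tool shift cm [ 2.21 -0.03  0.29]
finger -1 [-51.  -16.2 -15.7] 1455
finger 1 [-51.  -16.3 -15.8] 1447
```

```bash
python3 -m handwheel '[{"tx":1.2,"ty":0,"tz":0,"wx":0,"wy":0,"wz":0},{"tx":1.2,"ty":0,"tz":0,"wx":0,"wy":0,"wz":0},{"tx":1.2,"ty":0,"tz":0,"wx":0,"wy":0,"wz":0},{"tx":1.2,"ty":0,"tz":0,"wx":0,"wy":0,"wz":0}]'
python3 -m handwheel '[{"tx":1.5,"ty":0,"tz":0,"wx":0,"wy":0,"wz":0},{"tx":1.5,"ty":0,"tz":0,"wx":0,"wy":0,"wz":0}]'
python3 -c "
from h import *
st([0,88,-17])"
```

```text
time_s: 12.7
eef_pos: [0.5372, -0.1108, -0.0159]
ee_rot: [3.141, 0.0, 1.66]
force: [0.6, -1.9, 1.0]
width: -0.0002
grasp_force: 0.0
time_s: 12.95
eef_pos: [0.5343, -0.0808, -0.0163]
ee_rot: [3.142, 0.0, 1.66]
force: [1.1, -2.1, 1.6]
width: 0.0003
grasp_force: 0.0
t 12.95 local mm [  1.   19.9 -16.3] relyaw 90.0 F local [ 0.9 -2.2  1.6] w 0.000 g 0.0 rp [3.142 0.   ]
 tool shift cm [ 6.81 -0.1   0.07]
```

Pushing works at 2 N. I'll finish the push.

```bash
python3 -m handwheel '[{"tx":1.5,"ty":-0.05,"tz":0,"wx":0,"wy":0,"wz":0},{"tx":1.5,"ty":-0.05,"tz":0,"wx":0,"wy":0,"wz":0},{"tx":1.5,"ty":0,"tz":0,"wx":0,"wy":0,"wz":0},{"tx":1.3,"ty":0,"tz":0,"wx":0,"wy":0,"wz":0},{"tx":0.8,"ty":0,"tz":0,"wx":0,"wy":0,"wz":0}]'
python3 -m handwheel '[{"tx":0,"ty":0,"tz":0,"wx":0,"wy":0,"wz":0},{"tx":-2,"ty":0,"tz":0,"wx":0,"wy":0,"wz":0},{"tx":0,"ty":0,"tz":-6,"wx":0,"wy":0,"wz":0},{"tx":0,"ty":0,"tz":-6,"wx":0,"wy":0,"wz":0}]'
python3 -c "
from h import *
c,p=wl()
m=(p[...,2]>58)&(p[...,2]<85)&(p[...,1]>85)&(abs(p[...,0])<60)
print('done top',cv2.minAreaRect(p[m][:,:2].astype(np.float32)),np.median(p[m][:,2]))
arc()"
```

```text
time_s: 13.58
eef_pos: [0.5272, -0.0152, -0.0164]
ee_rot: [-3.141, -0.0, 1.661]
force: [0.0, -2.2, 1.1]
width: 0.0002
grasp_force: 0.0
time_s: 14.08
eef_pos: [0.5286, -0.0376, 0.1044]
ee_rot: [-3.139, -0.0, 1.659]
force: [1.5, -0.2, -0.6]
width: 0.0001
grasp_force: 0.0
done top ((-0.1519908905029297, 137.55340576171875), (40.0517463684082, 44.49956130981445), 89.84544372558594) 69.81200614343275
t 14.12 local mm [  3.7  62.7 112.3] relyaw 89.9 F local [3.9 0.  6.1] w 0.000 g 0.0 rp [3.133e+00 1.000e-03]
radius, tool angle 71.59701114147796 174.60699769881657
lever angle 73.128550739716 1714
```

The finished contactor is upright at y≈138 with its back face at about 100, well past the gate. Now I turn the lever back.

```bash
python3 -m handwheel '[{"tx":3.2,"ty":4.75,"tz":0,"wx":0,"wy":0,"wz":0},{"tx":3.2,"ty":4.75,"tz":0,"wx":0,"wy":0,"wz":0},{"tx":0,"ty":0,"tz":0,"wx":0,"wy":0,"wz":9.5},{"tx":0,"ty":0,"tz":0,"wx":0,"wy":0,"wz":9.5},{"tx":0,"ty":0,"tz":0,"wx":0,"wy":0,"wz":0}]' 0.3
python3 -c "
from h import *
st([99,128,8])"
```

```text
time_s: 14.8
eef_pos: [0.618, 0.035, 0.103]
ee_rot: [-3.141, 0.0, 1.329]
force: [-0.6, 1.0, 0.4]
width: 0.0298
grasp_force: 0.0
t 14.80 local mm [ 94.6 127.8 103. ] relyaw 71.0 F local [-0.5  1.   0.4] w 0.030 g 0.0 rp [-3.141  0.   ]
 tool shift cm [0.17 0.42 9.5 ]
```

```bash
python3 -m handwheel '[{"tx":0.15,"ty":0.4,"tz":2,"wx":0,"wy":0,"wz":0},{"tx":0,"ty":0,"tz":2,"wx":0,"wy":0,"wz":0},{"tx":0,"ty":0,"tz":0,"wx":0,"wy":0,"wz":0}]'
python3 -c "
from h import *
arc()"
python3 -m handwheel '[{"tx":0,"ty":0,"tz":2,"wx":0,"wy":0,"wz":0},{"tx":0,"ty":0,"tz":2,"wx":0,"wy":0,"wz":0},{"tx":0,"ty":0,"tz":1.5,"wx":0,"wy":0,"wz":0},{"tx":0,"ty":0,"tz":0,"wx":0,"wy":0,"wz":0}]'
python3 -c "
from h import *
arc()"
```

```text
time_s: 15.18
eef_pos: [0.6203, 0.0363, 0.0608]
ee_rot: [-3.137, 0.001, 1.329]
force: [0.2, 0.1, 0.2]
width: 0.0298
grasp_force: 0.0
t 15.18 local mm [ 97.1 128.9  60.8] relyaw 71.1 F local [0.3 0.  0.2] w 0.030 g 0.0 rp [-3.137e+00  1.000e-03]
radius, tool angle 76.18389422657773 73.16118130839307
lever angle 70.7353165134565 1908
time_s: 15.72
eef_pos: [0.6211, 0.0366, 0.0069]
ee_rot: [-3.139, 0.001, 1.328]
force: [-0.8, -0.6, 0.1]
width: 0.0301
grasp_force: 0.0
t 15.72 local mm [ 97.9 129.1   6.9] relyaw 71.0 F local [-0.9 -0.5  0.1] w 0.030 g 0.0 rp [-3.139e+00  1.000e-03]
radius, tool angle 76.58856063407762 72.59298209361032
lever angle 70.19115706032152 3413
```

```bash
python3 -m handwheel '[{"tx":0,"ty":0.5,"tz":0,"wx":0,"wy":0,"wz":0},{"tx":-0.12,"ty":1.32,"tz":0,"wx":0,"wy":0,"wz":10},{"tx":-0.12,"ty":1.32,"tz":0,"wx":0,"wy":0,"wz":10},{"tx":-0.12,"ty":1.32,"tz":0,"wx":0,"wy":0,"wz":10},{"tx":0,"ty":0,"tz":0,"wx":0,"wy":0,"wz":0}]'
python3 -c "
from h import *
arc()"
python3 -m handwheel '[{"tx":-0.15,"ty":1.32,"tz":0,"wx":0,"wy":0,"wz":10},{"tx":-0.12,"ty":1.32,"tz":0,"wx":0,"wy":0,"wz":10},{"tx":0,"ty":0,"tz":0,"wx":0,"wy":0,"wz":0}]'
python3 -c "
from h import *
arc()"
```

```text
time_s: 16.4
eef_pos: [0.6629, 0.0158, 0.0093]
ee_rot: [3.14, -0.001, 0.805]
force: [-0.3, -0.4, -0.6]
width: 0.0299
grasp_force: 0.0
t 16.40 local mm [137.6 104.7   9.3] relyaw 41.0 F local [-0.3 -0.4 -0.6] w 0.030 g 0.0 rp [ 3.14e+00 -1.00e-03]
radius, tool angle 79.31504642514903 37.872260421409166
lever angle 41.51649557933347 2988
time_s: 16.82
eef_pos: [0.6773, -0.0055, 0.009]
ee_rot: [3.141, -0.001, 0.459]
force: [0.8, 0.4, -0.5]
width: 0.0298
grasp_force: 0.0
t 16.82 local mm [150.1  82.2   9. ] relyaw 21.2 F local [ 0.9  0.4 -0.5] w 0.030 g 0.0 rp [ 3.141e+00 -1.000e-03]
radius, tool angle 79.51855183113963 19.229784640918723
lever angle 22.91649870034998 2987
```

```bash
python3 -m handwheel '[{"tx":-0.3,"ty":1.3,"tz":0,"wx":0,"wy":0,"wz":10},{"tx":-0.12,"ty":0.8,"tz":0,"wx":0,"wy":0,"wz":10},{"tx":0,"ty":0,"tz":0,"wx":0,"wy":0,"wz":0}]'
python3 -m handwheel '[{"tx":0,"ty":0.3,"tz":0,"wx":0,"wy":0,"wz":0},{"tx":0,"ty":0.3,"tz":0,"wx":0,"wy":0,"wz":0},{"tx":0,"ty":0,"tz":0,"wx":0,"wy":0,"wz":0}]'
python3 -c "
from h import *
arc()"
```

```text
time_s: 17.25
eef_pos: [0.6812, -0.0261, 0.009]
ee_rot: [3.142, -0.001, 0.112]
force: [-0.9, 0.1, 0.2]
width: 0.03
grasp_force: 0.0
time_s: 17.62
eef_pos: [0.682, -0.0322, 0.0089]
ee_rot: [3.142, -0.0, 0.108]
force: [1.7, 2.3, 0.8]
width: 0.0302
grasp_force: 0.8
t 17.62 local mm [152.4  55.1   8.9] relyaw 1.1 F local [1.9 2.1 0.8] w 0.030 g 0.8 rp [ 3.142 -0.   ]
radius, tool angle 77.37354992970428 -0.6322306619921422
lever angle 3.8421625616018873 3272
```

```bash
python3 -m handwheel '[{"tx":0,"ty":0.2,"tz":0,"wx":0,"wy":0,"wz":0},{"tx":0,"ty":0.2,"tz":0,"wx":0,"wy":0,"wz":0},{"tx":0,"ty":0,"tz":0,"wx":0,"wy":0,"wz":0}]'
python3 -m handwheel '[{"tx":0,"ty":0.2,"tz":0,"wx":0,"wy":0,"wz":0},{"tx":0,"ty":0,"tz":0,"wx":0,"wy":0,"wz":0}]'
python3 -m handwheel '[{"tx":0,"ty":0.1,"tz":0,"wx":0,"wy":0,"wz":0},{"tx":0,"ty":0,"tz":0,"wx":0,"wy":0,"wz":0}]'
python3 -c "
from h import *
arc()"
```

```text
time_s: 18.05
eef_pos: [0.682, -0.0366, 0.0086]
ee_rot: [3.141, 0.0, 0.107]
force: [0.2, 0.9, -0.1]
width: 0.0298
grasp_force: 0.5
time_s: 18.3
eef_pos: [0.6822, -0.0385, 0.0086]
ee_rot: [3.142, 0.0, 0.107]
force: [0.8, 2.0, 1.0]
width: 0.0298
grasp_force: 0.6
time_s: 18.55
eef_pos: [0.6824, -0.0393, 0.0086]
ee_rot: [-3.142, 0.0, 0.107]
force: [0.7, 1.7, -1.6]
width: 0.0301
grasp_force: 0.9
t 18.55 local mm [152.1  48.1   8.6] relyaw 1.0 F local [ 0.9  1.6 -1.6] w 0.030 g 0.9 rp [-3.142  0.   ]
radius, tool angle 77.54008813392291 -5.868129236638877
lever angle -0.8879560115741397 3253
```

```bash
python3 -m handwheel '[{"tx":0,"ty":0.15,"tz":0,"wx":0,"wy":0,"wz":0},{"tx":0,"ty":0,"tz":0,"wx":0,"wy":0,"wz":0}]'
python3 -m handwheel '[{"tx":0,"ty":0.15,"tz":0,"wx":0,"wy":0,"wz":0},{"tx":0,"ty":0,"tz":0,"wx":0,"wy":0,"wz":0}]'
python3 -m handwheel '[{"tx":0,"ty":0.1,"tz":0,"wx":0,"wy":0,"wz":0},{"tx":0,"ty":0,"tz":0,"wx":0,"wy":0,"wz":0}]'
python3 -c "
from h import *
arc()"
```

```text
time_s: 18.85
eef_pos: [0.6825, -0.0402, 0.0086]
ee_rot: [-3.141, 0.0, 0.107]
force: [1.2, 4.9, 0.6]
width: 0.0298
grasp_force: 2.6
time_s: 19.1
eef_pos: [0.6826, -0.0408, 0.0086]
ee_rot: [-3.14, 0.0, 0.106]
force: [0.7, 8.5, 0.6]
width: 0.0301
grasp_force: 4.6
time_s: 19.35
eef_pos: [0.6826, -0.0411, 0.0086]
ee_rot: [-3.139, 0.0, 0.106]
force: [0.2, 12.6, 1.5]
width: 0.0295
grasp_force: 6.2
t 19.35 local mm [152.2  46.3   8.6] relyaw 1.0 F local [ 1.3 12.6  1.5] w 0.029 g 6.2 rp [-3.139  0.   ]
radius, tool angle 77.83383760035423 -7.1627002816892045
lever angle -2.020521958035138 3217
```

The lever is tight at 12.6 N. I'll back off, lift, turn the tool back to 90° and head for the next contactor.

```bash
python3 -m handwheel '[{"tx":0,"ty":-0.75,"tz":0,"wx":0,"wy":0,"wz":0},{"tx":0,"ty":0,"tz":-4,"wx":0,"wy":0,"wz":0},{"tx":0,"ty":0,"tz":-5,"wx":0,"wy":0,"wz":0},{"tx":0,"ty":0,"tz":-2,"wx":0,"wy":0,"wz":-10},{"tx":0,"ty":0,"tz":0,"wx":0,"wy":0,"wz":-10}]'
python3 -m handwheel '[{"tx":0,"ty":0,"tz":0,"wx":0,"wy":0,"wz":-10},{"tx":0,"ty":0,"tz":0,"wx":0,"wy":0,"wz":-10},{"tx":0,"ty":0,"tz":0,"wx":0,"wy":0,"wz":-10},{"tx":0,"ty":0,"tz":0,"wx":0,"wy":0,"wz":-10},{"tx":0,"ty":0,"tz":0,"wx":0,"wy":0,"wz":-10}]' -0.5
python3 -m handwheel '[{"tx":0,"ty":0,"tz":0,"wx":0,"wy":0,"wz":-10},{"tx":0,"ty":0,"tz":0,"wx":0,"wy":0,"wz":-9},{"tx":0,"ty":0,"tz":0,"wx":0,"wy":0,"wz":0}]'
python3 -c "
from h import *
st([-5,-174,110])
c=cap('top'); P=(world(c)-O)@RF*1000; q=P-[75,56,0]; r=np.hypot(q[...,0],q[...,1]); m=(abs(P[...,2]-58)<10)&(r>25)&(r<60)&(q[...,0]>0)
print('lever',np.degrees(np.median(np.arctan2(q[m][:,1],q[m][:,0]))),m.sum())"
```

```text
time_s: 20.02
eef_pos: [0.6833, -0.0364, 0.1212]
ee_rot: [3.139, -0.003, 0.461]
force: [0.2, 0.0, 1.0]
width: 0.0299
grasp_force: 0.0
time_s: 20.65
eef_pos: [0.6817, -0.0363, 0.1185]
ee_rot: [-3.141, 0.001, 1.334]
force: [-0.5, 0.3, 0.6]
width: 0.0639
grasp_force: 0.0
time_s: 21.02
eef_pos: [0.6817, -0.0362, 0.1185]
ee_rot: [-3.141, 0.001, 1.659]
force: [-1.0, 0.3, -0.2]
width: 0.064
grasp_force: 0.0
t 21.02 local mm [151.8  51.3 118.5] relyaw 89.9 F local [-1.   0.4 -0.2] w 0.064 g 0.0 rp [-3.141e+00  1.000e-03]
 tool shift cm [-22.54 -15.66   0.88]
lever nan 0
  return _methods._mean(a, axis=axis, dtype=dtype,
  ret = ret.dtype.type(ret / rcount)
```

```bash
python3 -m handwheel '[{"tx":-4.75,"ty":-2.6,"tz":0,"wx":0,"wy":0,"wz":0},{"tx":-4.75,"ty":-2.6,"tz":0,"wx":0,"wy":0,"wz":0},{"tx":-4.75,"ty":-2.6,"tz":0,"wx":0,"wy":0,"wz":0},{"tx":-4.75,"ty":-2.6,"tz":0,"wx":0,"wy":0,"wz":0},{"tx":-4.75,"ty":-2.6,"tz":0,"wx":0,"wy":0,"wz":0}]'
python3 -m handwheel '[{"tx":-4.75,"ty":-2.6,"tz":0,"wx":0,"wy":0,"wz":0},{"tx":0,"ty":0,"tz":0,"wx":0,"wy":0,"wz":0}]'
python3 -c "
from h import *
c,p=wl()
m=(p[...,2]>58)&(p[...,2]<85)&(p[...,1]<-120)&(abs(p[...,0])<60)
print('next top',cv2.minAreaRect(p[m][:,:2].astype(np.float32)),np.median(p[m][:,2]))
m=(p[...,2]>34)&(p[...,2]<85)&(p[...,1]<-120)&(abs(p[...,0])<60)
print('next',cv2.minAreaRect(p[m][:,:2].astype(np.float32)))
st([-5,-174,-11])
c=cap('top'); P=(world(c)-O)@RF*1000; q=P-[75,56,0]; r=np.hypot(q[...,0],q[...,1]); m=(abs(P[...,2]-58)<10)&(r>25)&(r<60)&(q[...,0]>0)
print('lever',np.degrees(np.median(np.arctan2(q[m][:,1],q[m][:,0]))),m.sum())
m=(P[...,2]>14)&(abs(P[...,1]-56)<2)&(P[...,0]>-22)&(P[...,0]<36); print('gate edge',P[m][:,0].min())
m=(P[...,2]>60)&(abs(P[...,1]-137)<40)&(abs(P[...,0])<40);print('done',cv2.minAreaRect(P[m][:,:2].astype(np.float32)))
"
```

```text
time_s: 21.7
eef_pos: [0.5728, -0.2856, 0.1188]
ee_rot: [-3.142, 0.0, 1.656]
force: [0.2, -0.5, 1.5]
width: 0.064
grasp_force: 0.0
time_s: 21.95
eef_pos: [0.5504, -0.3369, 0.1187]
ee_rot: [-3.141, 0.001, 1.653]
force: [0.2, -0.1, -0.1]
width: 0.0638
grasp_force: 0.0
next top ((-4.120508193969727, -173.87631225585938), (39.09178161621094, 44.58484649658203), 86.65367889404297) 69.84328233207802
next ((-4.160323143005371, -174.47283935546875), (75.00016784667969, 44.60429763793945), 86.6374740600586)
t 22.00 local mm [  -4.8 -234.8  118.6] relyaw 89.7 F local [ 0.7 -0.3 -0.2] w 0.064 g 0.0 rp [-3.141  0.   ]
 tool shift cm [ 6.08 -0.05 12.96]
lever -1.7887300285990146 74
gate edge -6.390580963272785
done ((-1.4136219024658203, 135.9932861328125), (44.45262145996094, 39.223690032958984), 0.07206696271896362)
```

The next contactor is at (-4,-174) mm, 3.4° off the track line. The gate is shut and the lever is tight. I'll grip it lightly to align and centre it, then slide it into the mouth.

```bash
python3 -m handwheel '[{"tx":3,"ty":0.05,"tz":0,"wx":0,"wy":0,"wz":0},{"tx":3.05,"ty":0,"tz":0,"wx":0,"wy":0,"wz":0},{"tx":0,"ty":0,"tz":4,"wx":0,"wy":0,"wz":0},{"tx":0,"ty":0,"tz":3,"wx":0,"wy":0,"wz":0},{"tx":0,"ty":0,"tz":0,"wx":0,"wy":0,"wz":0}]'
python3 -c "
from h import *
st([-4.2,-174.2,-7])"
python3 -m handwheel '[{"tx":0,"ty":0,"tz":3,"wx":0,"wy":0,"wz":0},{"tx":0,"ty":0,"tz":2.5,"wx":0,"wy":0,"wz":0},{"tx":0,"ty":0,"tz":0,"wx":0,"wy":0,"wz":0}]'
python3 -m handwheel '[{"tx":0,"ty":0,"tz":0,"wx":0,"wy":0,"wz":0},{"tx":0,"ty":0,"tz":0,"wx":0,"wy":0,"wz":0},{"tx":0,"ty":0,"tz":0,"wx":0,"wy":0,"wz":0},{"tx":0,"ty":0,"tz":0,"wx":0,"wy":0,"wz":0}]' 0.5 20
python3 -c "
from h import *
st([0,-70,-7])"
```

```text
time_s: 22.68
eef_pos: [0.546, -0.2708, 0.0467]
ee_rot: [-3.138, -0.003, 1.661]
force: [-0.0, -0.2, 1.0]
width: 0.0641
grasp_force: 0.0
t 22.68 local mm [  -4.3 -170.4   46.7] relyaw 90.1 F local [-0.  -0.2  1. ] w 0.064 g 0.0 rp [-3.138e+00 -3.000e-03]
 tool shift cm [-0.39  0.03  5.37]
time_s: 23.05
eef_pos: [0.5469, -0.2723, -0.0066]
ee_rot: [-3.14, -0.001, 1.66]
force: [0.3, 0.3, -0.0]
width: 0.0642
grasp_force: 0.0
time_s: 23.55
eef_pos: [0.5484, -0.2735, -0.0046]
ee_rot: [3.139, 0.001, 1.66]
force: [-1.5, 1.7, 6.9]
width: 0.0448
grasp_force: 20.7
t 23.55 local mm [  -2.2 -173.3   -4.6] relyaw 90.0 F local [-1.3  1.9  6.9] w 0.045 g 20.7 rp [3.139e+00 1.000e-03]
 tool shift cm [10.33  0.21  0.23]
```

```bash
python3 -m handwheel '[{"tx":1,"ty":0.1,"tz":0,"wx":0,"wy":0,"wz":0},{"tx":1.5,"ty":0.1,"tz":0,"wx":0,"wy":0,"wz":0},{"tx":1.5,"ty":0,"tz":0,"wx":0,"wy":0,"wz":0},{"tx":1,"ty":0,"tz":0,"wx":0,"wy":0,"wz":0},{"tx":0,"ty":0,"tz":0,"wx":0,"wy":0,"wz":0}]'
python3 -c "
from h import *
st([0,-70,-7])
c,p=wl()
m=(p[...,2]>58)&(p[...,2]<85)&(abs(p[...,0])<21)&(p[...,1]<-80); print('part x',np.percentile(p[m][:,1],[1,99]))
"
```

```text
time_s: 24.18
eef_pos: [0.5464, -0.223, -0.0046]
ee_rot: [3.138, 0.001, 1.66]
force: [1.2, 2.7, 7.5]
width: 0.045
grasp_force: 20.8
t 24.18 local mm [   0.4 -122.9   -4.6] relyaw 90.0 F local [1.4 2.6 7.5] w 0.045 g 20.8 rp [3.138e+00 1.000e-03]
 tool shift cm [ 5.29 -0.04  0.23]
part x [-141.97923416 -103.40496692]
```

```bash
python3 -m handwheel '[{"tx":1,"ty":0,"tz":0,"wx":0,"wy":0,"wz":0},{"tx":1,"ty":0,"tz":0,"wx":0,"wy":0,"wz":0},{"tx":0.7,"ty":0,"tz":0,"wx":0,"wy":0,"wz":0},{"tx":0,"ty":0,"tz":0,"wx":0,"wy":0,"wz":0}]' | grep -E "eef|for"
python3 -m handwheel '[{"tx":0.8,"ty":0,"tz":0,"wx":0,"wy":0,"wz":0},{"tx":0.8,"ty":0,"tz":0,"wx":0,"wy":0,"wz":0},{"tx":0.8,"ty":0,"tz":0,"wx":0,"wy":0,"wz":0},{"tx":0,"ty":0,"tz":0,"wx":0,"wy":0,"wz":0}]'
python3 -c "
from h import *
st()"
```

```text
eef_pos: [0.5442, -0.1966, -0.0046]
force: [1.4, 0.9, 7.5]
grasp_force: 20.8
time_s: 25.22
eef_pos: [0.5421, -0.1727, -0.0046]
ee_rot: [3.138, 0.002, 1.66]
force: [1.2, -0.2, 7.9]
width: 0.0449
grasp_force: 20.9
t 25.23 local mm [  0.6 -72.4  -4.6] relyaw 90.0 F local [ 1.1 -0.3  7.9] w 0.045 g 20.9 rp [3.138e+00 2.000e-03]
```

```bash
python3 -m handwheel '[{"tx":0,"ty":0,"tz":0,"wx":0,"wy":0,"wz":0},{"tx":0,"ty":0,"tz":0,"wx":0,"wy":0,"wz":0},{"tx":0,"ty":0,"tz":-4,"wx":0,"wy":0,"wz":0},{"tx":0,"ty":0,"tz":-4,"wx":0,"wy":0,"wz":0},{"tx":0,"ty":0,"tz":0,"wx":0,"wy":0,"wz":0}]' -0.5
python3 -m handwheel '[{"tx":-3.7,"ty":0,"tz":0,"wx":0,"wy":0,"wz":0},{"tx":-3.7,"ty":0,"tz":0,"wx":0,"wy":0,"wz":0},{"tx":0,"ty":0,"tz":0,"wx":0,"wy":0,"wz":0}]' 1
python3 -c "
from h import *
st([0,-145,-17])
c,p=wl()
m=(p[...,2]>58)&(p[...,2]<85)&(abs(p[...,0])<40)&(p[...,1]<0)
print('next top',cv2.minAreaRect(p[m][:,:2].astype(np.float32)),np.median(p[m][:,2]))"
```

```text
time_s: 25.85
eef_pos: [0.5423, -0.1731, 0.0765]
ee_rot: [3.137, 0.002, 1.66]
force: [0.5, 0.9, 0.4]
width: 0.0642
grasp_force: 0.0
time_s: 26.22
eef_pos: [0.5464, -0.2479, 0.0726]
ee_rot: [-3.141, -0.0, 1.658]
force: [0.5, 0.4, 0.4]
width: 0.0092
grasp_force: 0.0
t 26.23 local mm [  -1.8 -147.6   72.6] relyaw 89.9 F local [0.5 0.3 0.4] w 0.009 g 0.0 rp [-3.141 -0.   ]
 tool shift cm [0.26 0.19 8.96]
next top ((-0.06006431579589844, -73.626708984375), (39.97908401489258, 44.48009490966797), 87.05856323242188) 69.82392822076585
```

```bash
python3 -m handwheel '[{"tx":0,"ty":0.15,"tz":4,"wx":0,"wy":0,"wz":0},{"tx":0,"ty":0,"tz":3,"wx":0,"wy":0,"wz":0},{"tx":0,"ty":0,"tz":2,"wx":0,"wy":0,"wz":0},{"tx":0,"ty":0,"tz":0,"wx":0,"wy":0,"wz":0}]'
python3 -m handwheel '[{"tx":1,"ty":0,"tz":0,"wx":0,"wy":0,"wz":0},{"tx":1,"ty":0,"tz":0,"wx":0,"wy":0,"wz":0},{"tx":1,"ty":0,"tz":0,"wx":0,"wy":0,"wz":0},{"tx":1,"ty":0,"tz":0,"wx":0,"wy":0,"wz":0}]'
python3 -m handwheel '[{"tx":1,"ty":0,"tz":0,"wx":0,"wy":0,"wz":0},{"tx":1,"ty":0,"tz":0,"wx":0,"wy":0,"wz":0}]'
python3 -c "
from h import *
st([0,-36,-17])"
```

```text
time_s: 26.78
eef_pos: [0.547, -0.2448, -0.0179]
ee_rot: [-3.139, -0.002, 1.661]
force: [-0.5, 0.1, 0.9]
width: -0.0003
grasp_force: 0.0
time_s: 27.28
eef_pos: [0.5454, -0.2057, -0.0156]
ee_rot: [3.14, 0.001, 1.66]
force: [1.2, -2.5, 1.1]
width: -0.0002
grasp_force: 0.0
time_s: 27.52
eef_pos: [0.543, -0.1857, -0.0162]
ee_rot: [3.141, 0.0, 1.66]
force: [1.4, -2.4, 1.2]
width: 0.0003
grasp_force: 0.0
t 27.52 local mm [  0.4 -85.3 -16.2] relyaw 90.0 F local [ 1.2 -2.5  1.2] w 0.000 g 0.0 rp [3.141 0.   ]
 tool shift cm [ 4.93 -0.04  0.08]
```

```bash
python3 -m handwheel '[{"tx":1,"ty":0,"tz":0,"wx":0,"wy":0,"wz":0},{"tx":1,"ty":0,"tz":0,"wx":0,"wy":0,"wz":0},{"tx":1,"ty":0,"tz":0,"wx":0,"wy":0,"wz":0},{"tx":0.8,"ty":0,"tz":0,"wx":0,"wy":0,"wz":0},{"tx":0.5,"ty":0,"tz":0,"wx":0,"wy":0,"wz":0}]'
python3 -m handwheel '[{"tx":0.2,"ty":0,"tz":0,"wx":0,"wy":0,"wz":0},{"tx":0.2,"ty":0,"tz":0,"wx":0,"wy":0,"wz":0}]'
python3 -m handwheel '[{"tx":0.2,"ty":0,"tz":0,"wx":0,"wy":0,"wz":0},{"tx":0,"ty":0,"tz":0,"wx":0,"wy":0,"wz":0}]'
python3 -c "
from h import *
st()"
```

```text
time_s: 28.15
eef_pos: [0.5389, -0.1428, -0.0164]
ee_rot: [-3.141, -0.0, 1.66]
force: [0.6, -2.7, 0.3]
width: -0.0001
grasp_force: 0.0
time_s: 28.4
eef_pos: [0.5387, -0.1394, -0.0164]
ee_rot: [-3.141, -0.0, 1.66]
force: [0.6, -1.7, 1.1]
width: -0.0
grasp_force: 0.0
time_s: 28.65
eef_pos: [0.5384, -0.1373, -0.0164]
ee_rot: [-3.141, -0.0, 1.66]
force: [0.4, -0.2, 0.4]
width: 0.0002
grasp_force: 0.0
t 28.65 local mm [  0.  -36.8 -16.4] relyaw 90.0 F local [ 0.4 -0.3  0.4] w 0.000 g 0.0 rp [-3.141 -0.   ]
```

```bash
python3 -m handwheel '[{"tx":0.15,"ty":0,"tz":0,"wx":0,"wy":0,"wz":0},{"tx":0,"ty":0,"tz":0,"wx":0,"wy":0,"wz":0}]'|grep -E "eef|^for"
python3 -m handwheel '[{"tx":0.15,"ty":0,"tz":0,"wx":0,"wy":0,"wz":0},{"tx":0,"ty":0,"tz":0,"wx":0,"wy":0,"wz":0}]'|grep -E "eef|^for"
python3 -m handwheel '[{"tx":0.1,"ty":0,"tz":0,"wx":0,"wy":0,"wz":0},{"tx":0,"ty":0,"tz":0,"wx":0,"wy":0,"wz":0}]'|grep -E "eef|^for"
python3 -m handwheel '[{"tx":0.1,"ty":0,"tz":0,"wx":0,"wy":0,"wz":0},{"tx":0,"ty":0,"tz":0,"wx":0,"wy":0,"wz":0}]'|grep -E "eef|^for"
python3 -c "
from h import *
st()"
```

```text
eef_pos: [0.5384, -0.1361, -0.0163]
force: [-0.2, -3.3, 0.6]
eef_pos: [0.5389, -0.1357, -0.0158]
force: [-2.1, -10.5, 4.3]
eef_pos: [0.5394, -0.1351, -0.0155]
force: [-0.8, -11.3, 4.8]
eef_pos: [0.5397, -0.1348, -0.0152]
force: [-0.8, -16.2, 7.1]
t 29.65 local mm [  1.6 -34.4 -15.2] relyaw 90.0 F local [ -2.2 -16.    7.1] w -0.000 g 0.0 rp [3.139e+00 3.000e-03]
```

It is firmly against the gate, with a 16 N reaction at the expected position. I'll retreat and check.

```bash
python3 -m handwheel '[{"tx":-1.5,"ty":0,"tz":0,"wx":0,"wy":0,"wz":0},{"tx":-1.5,"ty":0,"tz":0,"wx":0,"wy":0,"wz":0},{"tx":0,"ty":0,"tz":-5,"wx":0,"wy":0,"wz":0},{"tx":0,"ty":0,"tz":-5,"wx":0,"wy":0,"wz":0},{"tx":-4,"ty":0,"tz":-2,"wx":0,"wy":0,"wz":0}]'
python3 -m handwheel '[{"tx":-5,"ty":-3,"tz":0,"wx":0,"wy":0,"wz":0},{"tx":-5,"ty":-3,"tz":0,"wx":0,"wy":0,"wz":0},{"tx":-4,"ty":-3,"tz":0,"wx":0,"wy":0,"wz":0},{"tx":0,"ty":0,"tz":0,"wx":0,"wy":0,"wz":0}]'
python3 - <<'E'
from h import *
st()
c=cap('top'); P=(world(c)-O)@RF*1000
for y in(14,136):
    m=(P[...,2]>60)&(abs(P[...,1]-y)<45)&(abs(P[...,0])<30);print(y,cv2.minAreaRect(P[m][:,:2].astype(np.float32)),np.median(P[m][:,2]))
cv2.imwrite('pics/end.png',cv2.resize(c['image'][130:280,200:400,::-1],(800,600)))
E
```

```text
time_s: 30.28
eef_pos: [0.5454, -0.2018, 0.1064]
ee_rot: [3.139, 0.0, 1.662]
force: [0.4, -0.4, -0.3]
width: -0.0002
grasp_force: 0.0
time_s: 30.78
eef_pos: [0.4651, -0.3524, 0.1034]
ee_rot: [-3.141, -0.0, 1.656]
force: [0.1, 0.0, -0.3]
width: 0.0002
grasp_force: 0.0
t 30.77 local mm [ -92.1 -244.5  103.4] relyaw 89.8 F local [ 0.1  0.  -0.3] w 0.000 g 0.0 rp [-3.141 -0.   ]
14 ((-0.9033393859863281, 13.853595733642578), (44.670928955078125, 40.02048110961914), 0.32517123222351074) 70.36210382214648
136 ((-1.2348861694335938, 135.92385864257812), (44.91986083984375, 39.525291442871094), 0.6568458676338196) 70.37615113498241
```

View pics/end.png

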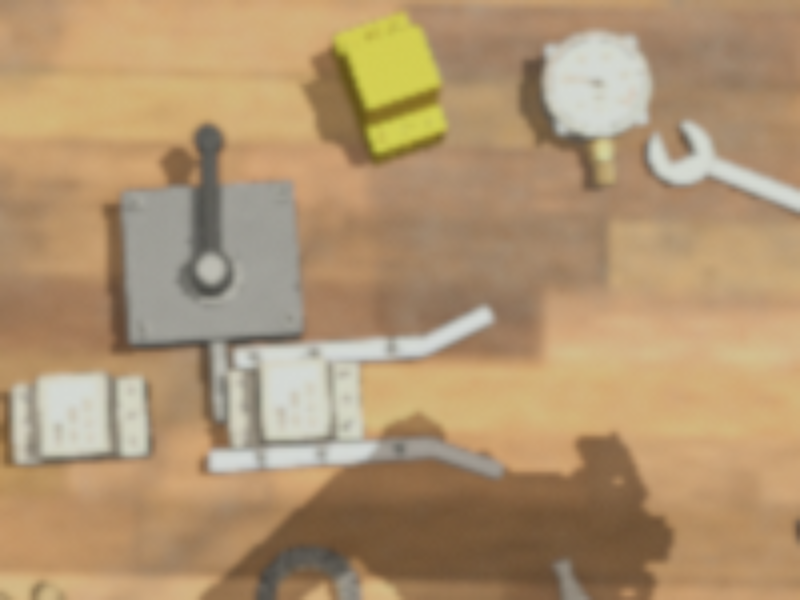

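The final view shows the lever tight, with its knob at (208,138). The gate is shut at (220,380). The next contactor is home at (295,400), and the finished one stands clear and upright at (80,418). The yellow block, gauge and tape have not moved.

```bash
python3 -c "
from bench import env
print(env.finish_job())"
```

```text
the job is handed in; nothing more can be done
None
```

I handed the job in at about 31 s of the 67 s allowed; no verdict came back. The lever came loose anticlockwise, the finished contactor stands upright about 40 mm past the gate, the lever is tight again, and the next contactor is upright and fully home against the shut gate.

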